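# Slide the desk calculator into the free bay of the low riser

## Task

Put the desk calculator away in the free bay of the low wooden riser (the other bay already holds a pencil tin): with the fingertips, push it flat along the table until it is under the board, with no more than about a finger's width still showing in front and nothing poking out at the back. Do not pick it up or tip it, and leave the pencil tin and everything else on the table as it stands.

Things in the scene. Friction and masses are not known exactly. Their poses are not given: they have to be found in the camera images.
- calculator: Grey desk calculator lying on the table, a flat box 130 mm long (its x) x 100 mm wide (its y) x 20 mm high, about 0.2 kg, black keys on top and a green display near its +x end, which roughly faces the riser (within about 20 degrees). Loose, slides on the table. Origin at the centre of its underside.
- riser: Low wooden riser, fixed: board 150 mm deep (x), 296 wide (y), 14 thick, on three full-depth feet 16 mm wide at y = -140, 0, +140 mm. Two bays, open front and back, 124 mm wide, 26 mm high, centred at y = -70 and +70. Top of the board 40 mm above the table. Origin at the centre of its footprint on the table; front edge at x = -75 mm, towards the robot; +x points into the bays.
- tin: Flat metal pencil tin, 180 mm (x) x 70 mm (y) x 18 mm high, lying lengthwise in one of the two bays and showing about 15 mm at front and back. Origin at the centre of its underside. To be left alone.
- carton_a: Juice carton 40 x 48 x 105 mm, standing on top of the riser above the free bay, roughly midway between its front and back. Origin at the centre of its underside. To be left alone.
- carton_b: Juice carton 40 x 48 x 105 mm standing on the table beside the riser. Origin at the centre of its underside. To be left alone.
- mug: White mug, 76 mm across, 90 mm high, handle at its +y, on the table beside the riser. Origin at the centre of its underside. To be left alone.
- eraser: Whiteboard eraser 110 x 52 x 32 mm lying on the table to the left of the calculator. Origin at the centre of its underside. To be left alone.
- stapler: Black stapler 130 x 36 x 40 mm on the table to the right of the calculator. Origin at the centre of its underside. To be left alone.

How it is judged (in metres and radians):
At the end, for the whole second after the job is handed in: The calculator lies flat on the table and at rest in the bay without the tin, its centre within 25 mm of the bay's middle line, sticking out at most 18 mm past the riser's front edge and at most 2 mm past its back edge (x of calculator in the frame of riser between -0.028 and 0.012 m and ((y of calculator in the frame of riser between 0.045 and 0.095 m and y of tin in the frame of riser below 0 m) or (y of calculator in the frame of riser between -0.095 and -0.045 m and y of tin in the frame of riser above 0 m)) and height (world z) of calculator below 0.004 m and angle between calculator's own z axis and vertical below 0.06 rad and linear speed of calculator below 0.01 m/s and angular speed of calculator below 0.05 rad/s); the robot touches nothing.
It fails at once if the calculator is lifted off the table (more than 8 mm) (height (world z) of calculator above 0.008 m).
It fails at once if the calculator is tipped (more than 6 degrees) (angle between calculator's own z axis and vertical above 0.105 rad).
It fails at once if the pencil tin is moved more than 12 mm (distance of tin from where it was at the start of the episode above 0.012 m).
It fails at once if another bystander is moved more than 15 mm or toppled (distance of any of carton_a, carton_b, mug, eraser, stapler from where it was at the start of the episode above 0.015 m or angle between any of carton_a, carton_b, mug, eraser, stapler's own z axis and vertical above 0.2 rad).
It also fails if it takes over 51 s, if anything falls off the work surface, if the arm or the gripper's body presses on something with over 40 N, if the wrist force passes 120 N, or if a joint passes its speed limit or range.

## Robot

A 6-joint arm with a two-finger parallel gripper is mounted at the origin on the work surface. World frame = base frame: x ahead of the robot, y to its left, z up, the work surface at z = 0. Lengths are in m, angles in degrees, forces in N, time in s.
With the tool pointing down it reaches from about 0.375 to 0.9 m from the base axis. Payload 3.1 kg.
Tool frame: the origin (TCP) lies on the centre line of the jaws, within the pads' length; the fingertips stand 25 mm ahead of it and the grasp point (between the pads) lies 6 mm ahead of it; z points along the fingers, y is the line along which they close (so a half turn about z gives the same grasp; the last joint's range is limited). The gripper opens to 87 mm and grips with 3 to 60 N. Pads are 19 mm wide; open, the fingers measure 117 mm over their backs; the gripper's body (75 mm by 190 mm) begins 51 mm behind the grasp point.
Start: joints at [-76.06, 30.224, 82.088, -0, 67.689, -10.227], TCP at [0.256, -0.57, 0.248] pointing down, gripper open.
Joint ranges: [-176.69, 176.69], [-43.24, 126.21], [12.49, 139.97], [-82, 262], [0, 151.66], [-163.58, 163.58]. Speed limits (degrees/s): [159.86, 159.86, 180, 180, 180, 180].

## Interface

Orientations are given as a 3x3 rotation matrix whose columns are the frame's x, y, z axes.
In Python, from rig import * gives the robot as it stands.
- The arm moves only by the tool step_arm, never from a script. Its argument "steps" is a list of rows, each a list of 7 numbers: the shift along the tool's x, y, z normalised to -1 to 1, where 1 is 0.3 m, then the turn, a rotation vector about the tool's x, y, z normalised to -1 to 1, where 1 is 45 degrees, then the gripper's target within -1 to 1 (shut at 1, half-way at 0, fully open at -1). A call has 1 to 8 rows; each row is the pose to reach, as a shift and turn from the pose commanded when the call began, along the tool's axes at that moment; what a row does not reach only later rows make up. A row lasts 1/12 s, in which the tool goes at most 41.7 mm and 7.16 degrees, less where a joint would pass 70% of its speed; a pose out of reach is approached as far as the arm can. A call with a number of a shift or a turn outside -1 to 1 is refused whole. A call with a gripper value outside its range is refused whole. The fingers move at their own pace and stop on an object; the grip force is fixed at half the most. Time passes only in rows, so rows that repeat a pose let the fingers close. It gives the time, the measured TCP pose, the force, the opening and the grip force at its end, in the units of the state.
- read_state(): the state, without advancing time (a new reading comes with each control period).
- capture(name): name is "side" or "top" or "wrist"; returns a dict with "image" (400x640x3 uint8, red, green, blue), "vertical_fov" (degrees; the focal length in pixels is half the picture's height over the tangent of half this angle, whatever the lens; pixels are square), "cx", "cy" (the principal point, pixels), "world_from_camera" (4x4, takes a point from camera to world coordinates); the wrist camera has in their place "T_tool_cam" (4x4, takes a point from camera to tool coordinates, whose origin is the TCP and whose axes are the flange's). Camera axes: x right, y down, z forward; pixel columns grow to the right and rows downward; lengths in m; the calibration is good to about 2 mm. A picture is of the moment at which its call begins: read the wrist's pose just before it. There is no depth.
- hand_in(): hands the job in; it is judged then, once.
The state is a dict: "time_s": time; "joint_positions": joint angles; "qvel": joint speeds; "tau": joint torques, N m; "position": TCP position; "tcp_rot": TCP orientation; "force": force on the tool from outside, world axes, zero at the start; "moment": the same for the moment, N m; "opening": opening from 0.0 (shut) to 1.0 (fully open); "grasp_force": force on a finger pad.
Only numpy, scipy, OpenCV 4.12 (cv2) and the standard library are available. Lean on these libraries where they do the work, as an engineer would, in place of code of your own. Each camera call takes 0.05 s, during which the arm holds its last target. There are 200 camera calls.

## Working session

There is one attempt and no reset: what is moved stays moved. The work goes in short steps, Python scripts to look and compute and a tool call to move; the robot and the scene stay as the last step left them, time stands still between calls to the robot, and variables do not carry over. Pictures are saved under pics/ and viewed, at most 10 in all, crops included, and the job is handed in when it is done.

Besides the shell and the picture viewer there is one more tool, called as name([rows], argument=value, ...), one row to a line, values as JSON. step_arm: Moves the arm, as the interface text tells. Scaled input: -1 to 1 covers 0.3 m each way for a shift and 45 degrees each way for a turn. Its arguments: {"type":"object","properties":{"steps":{"type":"array"}},"required":["steps"]}

```bash
mkdir -p pics; python3 - <<'E'
from rig import *
import cv2,pickle
for n in("top","side"):
    c=capture(n);cv2.imwrite(f"pics/{n}0.png",c["image"][:,:,::-1]);pickle.dump(c,open(n+".pkl","wb"))
    print(n,c["vertical_fov"],c["cx"],c["cy"],c["world_from_camera"].round(4).tolist())
s=read_state();print(s["time_s"],s["position"],s["tcp_rot"],s["force"])
E
```

```text
top 56.57958026769801 320.0177691524812 200.62808257472 [[-0.0196, -0.9934, 0.1128, 0.4581], [-0.9998, 0.0203, 0.0045, 0.0336], [-0.0068, -0.1127, -0.9936, 0.9873], [0.0, 0.0, 0.0, 1.0]]
side 55.74607930988311 321.1744781812669 199.02199573474786 [[-0.9438, -0.1779, 0.2786, 0.2285], [-0.33, 0.4553, -0.827, 0.9302], [0.0203, -0.8724, -0.4884, 0.6133], [0.0, 0.0, 0.0, 1.0]]
0.1 [ 0.25573738 -0.56959246  0.24668368] [[ 9.12328445e-01  4.09458849e-01 -5.08603050e-04]
 [ 4.09459053e-01 -9.12326573e-01  1.87320725e-03]
 [ 3.02989207e-04 -1.91723238e-03 -9.99998116e-01]] [ 0.30034034 -0.45222102  0.10725075]
```

View pics/top0.png

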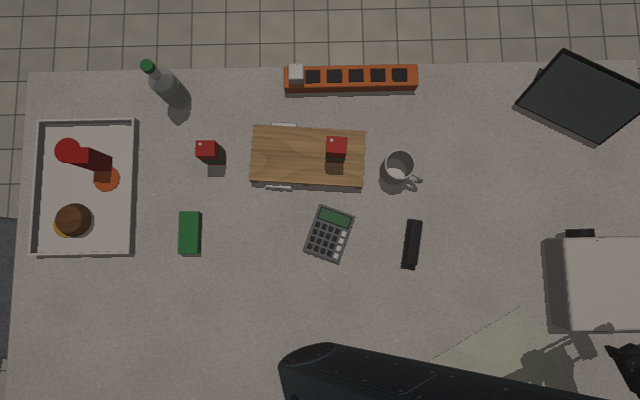

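View pics/side0.png

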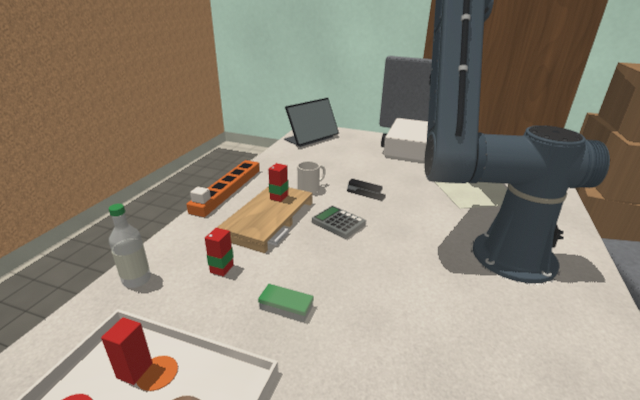

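The top view shows the riser at about (250-366, 125-188) with the tin in the left (+y) bay. The free bay is the right (-y) one, below the carton at (336,148). The calculator is at about (329,234) and turned. I'll enlarge that area.

```bash
python3 - <<'E'
import cv2
im=cv2.imread("pics/top0.png")[115:275,235:435]
cv2.imwrite("pics/crop0.png",cv2.resize(im,(800,640),interpolation=cv2.INTER_CUBIC)[:600])
E
```

```text
(no output)
```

View pics/crop0.png

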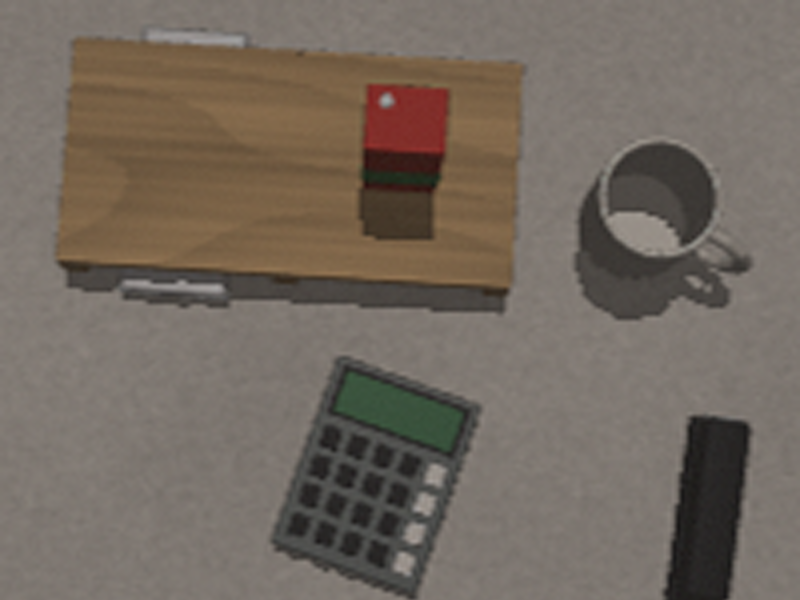

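The crop shows:
- **Riser top corners:** (73,39), (523,64), (512,290), (58,262).
- **Calculator top corners:** (342,357), (480,406), (414,597), (274,545).
- **Stapler:** (690,417)-(748,425).

Next I'll fit the poses.

```bash
cat > h.py <<'E'
import numpy as np,pickle
def ray(c,uv,z):
    f=200/np.tan(np.radians(c["vertical_fov"]/2));W=np.array(c["world_from_camera"])
    d=np.c_[(np.array(uv,float)-[c["cx"],c["cy"]])/f,np.ones(len(uv))]@W[:3,:3].T
    return (W[:3,3]+d*((z-W[2,3])/d[:,2])[:,None])[:,:2]
def crop(uv,ox,oy,k): return (np.array(uv)+.5)/k-.5+[ox,oy]
def fit(m,p):  # rigid 2D, p=R m+t
    a=(m-m.mean(0))@[1,1j];b=(p-p.mean(0))@[1,1j];r=np.sum(np.conj(a)*b);th=np.angle(r)
    R=np.array([[np.cos(th),-np.sin(th)],[np.sin(th),np.cos(th)]]);t=p.mean(0)-R@m.mean(0)
    return t,th,np.abs((m@R.T+t)-p).max()
def box(lx,ly): return np.array([[lx,ly],[lx,-ly],[-lx,-ly],[-lx,ly]])/2
E
python3 - <<'E'
from h import *
c=pickle.load(open("top.pkl","rb"))
C=lambda uv,z:ray(c,crop(uv,235,115,4),z)
rt,rth,e=fit(box(.15,.296),C([(73,39),(523,64),(512,290),(58,262)],.04));print("riser",rt,np.degrees(rth),e)
ct,cth,e=fit(box(.13,.1),C([(342,357),(480,406),(414,597),(274,545)],.02));print("calc",ct,np.degrees(cth),e)
R=np.array([[np.cos(rth),-np.sin(rth)],[np.sin(rth),np.cos(rth)]])
print("calc in riser",(ct-rt)@R,np.degrees(cth-rth)); print("goal",rt+R@[-.008,-.07], "bay front",rt+R@[-.075,-.07])
print("tin front",(C([(122,290),(228,297)],.018)-rt)@R)
print("stapler",C([(690,417),(748,425),(668,600)],.04),"eraser",ray(c,[(202,212),(201,252)],.032))
Rc=np.array([[np.cos(cth),-np.sin(cth)],[np.sin(cth),np.cos(cth)]]);print("calc rear",ct+Rc@[-.065,0], (box(.13,.1)@Rc.T+ct).tolist())
E
```

```text
riser [0.68492351 0.06841601] -4.539042510502303 0.0017841240550556525
calc [0.48158914 0.01634028] -20.890404303007678 0.002179858969417414
calc in riser [-0.19857545 -0.06800396] -16.351361792505376
goal [ 0.67140892 -0.00073134] bay front [0.60461905 0.00457093]
tin front [[-0.08677672  0.10718288]
 [-0.08733189  0.0370179 ]]
stapler [[ 0.514299   -0.18303733]
 [ 0.50846876 -0.21964457]
 [ 0.39959711 -0.16394927]] eraser [[0.54315591 0.34342745]
 [0.44073666 0.34432403]]
calc rear [0.42086197 0.03951808] [[0.5601453938838113, 0.03987569113281286], [0.5244872401822471, -0.05355072951250365], [0.40303289334333564, -0.007195129700470194], [0.4386910470448998, 0.08623129094484633]]
```

```bash
cat >> h.py <<'E'
from scipy.spatial.transform import Rotation as Ro
RT=np.array([.68492,.06842]);RY=-4.54
def w(xr,yr):
    a=np.radians(RY);return RT+np.array([[np.cos(a),-np.sin(a)],[np.sin(a),np.cos(a)]])@[xr,yr]
def go(s,x,y,z,yaw):
    R=np.array(s["tcp_rot"]);a=np.radians(yaw)
    G=np.array([[np.cos(a),np.sin(a),0],[np.sin(a),-np.cos(a),0],[0,0,-1]])
    d=R.T@(np.array([x,y,z])-s["position"])/.3; r=np.degrees(Ro.from_matrix(R.T@G).as_rotvec())/45
    return np.r_[d,r].round(3).tolist()
E
python3 - <<'E'
from rig import *;from h import *
s=read_state()
print(go(s,.42,-.30,.25,2),go(s,.46,-.28,.25,-6)); E=0
E
```

```text
[0.867, -0.596, -0.01, -0.002, 0.0, 0.493] [1.016, -0.602, -0.01, -0.002, 0.0, 0.67]
```

step_arm([
  [0.87, -0.6, 0, 0, 0, 0.9, 0],
  [0.87, -0.6, 0, 0, 0, 0.9, 0],
  [0.87, -0.6, 0, 0, 0, 0.9, 0],
  [0.87, -0.6, 0, 0, 0, 0.9, 0],
  [0.87, -0.6, 0, 0, 0, 0.9, 0],
  [0.87, -0.6, 0, 0, 0, 0.9, 0],
  [0.87, -0.6, 0, 0, 0, 0.9, 0],
  [0.87, -0.6, 0, 0, 0, 0.9, 0],
])

```text
time_s: 0.77
position: [0.421, -0.2955, 0.2472]
tcp_rot: [[0.96, -0.28, -0.001], [-0.28, -0.96, 0.002], [-0.001, -0.002, -1.0]]
force: [0.0, -0.6, 0.3]
opening: 0.527
grasp_force: 0.0
```

```bash
python3 - <<'E'
from rig import *;from h import *
s=read_state();print(s["position"],s["opening"],s["time_s"])
print(go(s,.396,.0,.25,-20.9),go(s,.396,.048,.15,-20.9))
E
```

```text
[ 0.42099142 -0.29549878  0.24720281] 0.5273985475731557 0.7667
[-0.356, -0.922, -0.007, -0.002, 0.002, 0.103] [-0.4, -1.075, 0.327, -0.002, 0.002, 0.103]
```

step_arm([
  [-0.36, -0.92, 0, 0, 0, 0.1, 0],
  [-0.36, -0.92, 0, 0, 0, 0.1, 0],
  [-0.36, -0.92, 0, 0, 0, 0.1, 0],
  [-0.36, -0.92, 0, 0, 0, 0.1, 0],
  [-0.36, -0.92, 0, 0, 0, 0.1, 0],
  [-0.36, -0.92, 0, 0, 0, 0.1, 0],
  [-0.36, -0.92, 0, 0, 0, 0.1, 0],
  [-0.36, -0.92, 0, 0, 0, 0.1, 0],
])

```text
time_s: 1.43
position: [0.3909, 0.002, 0.2471]
tcp_rot: [[0.937, -0.35, -0.004], [-0.35, -0.937, 0.004], [-0.005, -0.002, -1.0]]
force: [-0.8, 0.1, -0.2]
opening: 0.501
grasp_force: 0.0
```

```bash
python3 - <<'E'
from rig import *;from h import *
s=read_state();print(s["position"],s["opening"],s["time_s"])
print(go(s,.396,.048,.15,-20.9),go(s,.396,.048,.033,-20.9))
E
```

```text
[0.39091288 0.00201535 0.2470703 ] 0.5008516255257203 1.4333
[-0.036, -0.149, 0.324, -0.002, 0.007, 0.009] [-0.034, -0.148, 0.714, -0.002, 0.007, 0.009]
```

step_arm([
  [-0.035, -0.148, 0.05, 0, 0, 0, 0],
  [-0.035, -0.148, 0.15, 0, 0, 0, 0],
  [-0.035, -0.148, 0.28, 0, 0, 0, 0],
  [-0.035, -0.148, 0.41, 0, 0, 0, 0],
  [-0.035, -0.148, 0.54, 0, 0, 0, 0],
  [-0.035, -0.148, 0.63, 0, 0, 0, 0],
  [-0.035, -0.148, 0.69, 0, 0, 0, 0],
  [-0.035, -0.148, 0.71, 0, 0, 0, 0],
])

```text
time_s: 2.1
position: [0.3992, 0.0412, 0.0319]
tcp_rot: [[0.935, -0.356, -0.005], [-0.356, -0.935, 0.001], [-0.005, 0.001, -1.0]]
force: [-0.4, 0.1, -0.7]
opening: 0.501
grasp_force: 0.0
```

```bash
python3 - <<'E'
from rig import *;from h import *
import cv2
s=read_state();print(s["position"],s["opening"],s["time_s"],s["force"])
print(go(s,.396,.048,.033,-20.9))
c=capture("wrist");cv2.imwrite("pics/w1.png",c["image"][:,:,::-1])
E
```

```text
[0.39919456 0.04121055 0.03189461] 0.5010152767562852 2.1 [-0.36398391  0.14956641 -0.67763857]
[-0.018, -0.017, -0.004, 0.001, 0.006, 0.001]
```

View pics/w1.png

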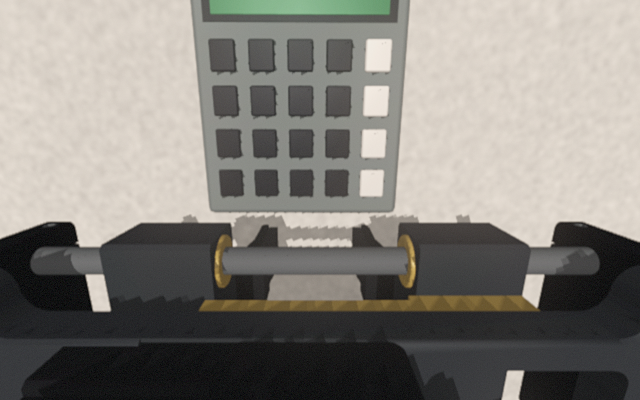

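The wrist view shows the calculator's rear edge at v≈211, u 210-395. The fingertips are at u≈250-385, slightly right of its middle. I'll shift about 5 mm left and then push straight along its heading.

step_arm([
  [-0.01, -0.017, 0, 0, 0, 0, 0],
  [0, -0.017, 0, 0, 0, 0, 0],
  [0.02, -0.017, 0, 0, 0, 0, 0],
  [0.04, -0.017, 0, 0, 0, 0, 0],
  [0.06, -0.017, 0, 0, 0, 0, 0],
  [0.08, -0.017, 0, 0, 0, 0, 0],
  [0.09, -0.017, 0, 0, 0, 0, 0],
  [0.09, -0.017, 0, 0, 0, 0, 0],
])

```text
time_s: 2.82
position: [0.4284, 0.0361, 0.0349]
tcp_rot: [[0.934, -0.356, 0.002], [-0.356, -0.934, -0.0], [0.002, -0.0, -1.0]]
force: [-2.5, -0.2, 0.6]
opening: 0.498
grasp_force: 0.9
```

```bash
python3 - <<'E'
from rig import *;from h import *
import cv2
s=read_state();print(s["position"],s["opening"],s["time_s"],s["force"])
c=capture("wrist");cv2.imwrite("pics/w2.png",c["image"][:,:,::-1])
E
```

```text
[0.42836918 0.03611837 0.03486418] 0.49832704987249093 2.8167 [-2.54213575 -0.16935576  0.6286446 ]
```

View pics/w2.png

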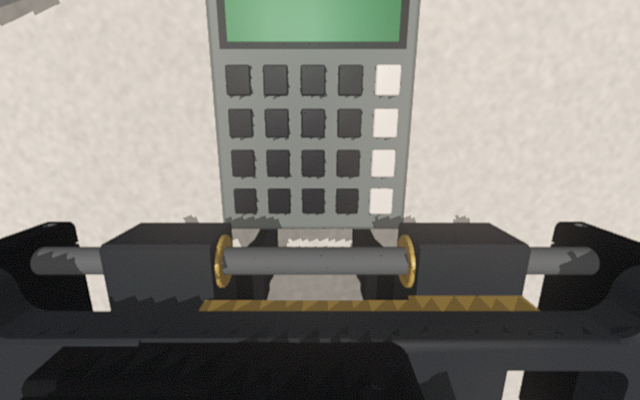

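The view shows both fingertips on the rear edge (v≈228) and the calculator square to the tool, with 2.5 N of force. Next comes a short straight push, then an arc to line it up with the riser.

```bash
cat >> h.py <<'E'
def tr(s):
    a=np.radians(RY);p=np.array(s["position"])[:2]-RT;R=np.array(s["tcp_rot"])
    return np.array([[np.cos(a),np.sin(a)],[-np.sin(a),np.cos(a)]])@p,np.degrees(np.arctan2(R[1,0],R[0,0]))-RY
E
python3 - <<'E'
from rig import *;from h import *
s=read_state();p,y=tr(s);print(p,y)
rear=p+.0095*np.array([np.cos(np.radians(y)),np.sin(np.radians(y))]);print("rear",rear)
def step(d,dy):
    global rear,y
    a=np.radians(y+dy/2);rear=rear+d*np.array([np.cos(a),np.sin(a)]);y+=dy
    t=rear-.0095*np.array([np.cos(np.radians(y)),np.sin(np.radians(y))])
    print(rear.round(4),round(y,1),go(s,*w(*t),.033,y+RY))
step(.009,0);step(.009,0)
for i in range(6):step(.007,2.72)
E
```

```text
[-0.25318884 -0.05248479] -16.312247626633496
rear [-0.24407126 -0.05515308]
[-0.2354 -0.0577] -16.3 [0.03, 0.0, 0.006, -0.0, -0.003, 0.0]
[-0.2268 -0.0602] -16.3 [0.06, 0.0, 0.006, -0.0, -0.003, 0.0]
[-0.22  -0.062] -13.6 [0.083, 0.001, 0.006, -0.0, -0.003, -0.06]
[-0.2132 -0.0635] -10.9 [0.107, 0.001, 0.006, -0.0, -0.003, -0.121]
[-0.2063 -0.0647] -8.2 [0.13, -0.0, 0.006, -0.0, -0.003, -0.181]
[-0.1993 -0.0655] -5.4 [0.153, -0.003, 0.006, -0.0, -0.003, -0.242]
[-0.1924 -0.066 ] -2.7 [0.176, -0.006, 0.006, -0.0, -0.003, -0.302]
[-0.1854 -0.0661] 0.0 [0.199, -0.011, 0.006, -0.0, -0.003, -0.363]
```

step_arm([
  [0.03, 0, 0.005, 0, 0, 0, 0],
  [0.06, 0, 0.005, 0, 0, 0, 0],
  [0.083, 0, 0.005, 0, 0, -0.06, 0],
  [0.107, 0, 0.005, 0, 0, -0.12, 0],
  [0.13, 0, 0.005, 0, 0, -0.18, 0],
  [0.153, -0.003, 0.005, 0, 0, -0.24, 0],
  [0.176, -0.006, 0.005, 0, 0, -0.3, 0],
  [0.19, -0.01, 0.005, 0, 0, -0.36, 0],
])

```text
time_s: 3.53
position: [0.4706, 0.0205, 0.0324]
tcp_rot: [[0.996, -0.08, -0.026], [-0.08, -0.997, 0.004], [-0.027, -0.002, -1.0]]
force: [-24.3, -3.7, 18.6]
opening: 0.501
grasp_force: 11.5
```

```bash
python3 - <<'E'
from rig import *;from h import *
import cv2
s=read_state();print(s["position"],tr(s),s["time_s"],s["force"])
c=capture("wrist");t=capture("top")
a=c["image"][:,:,::-1];b=cv2.resize(t["image"][110:250,260:400,::-1],(560,560),interpolation=cv2.INTER_CUBIC)
cv2.imwrite("pics/w3.png",np.hstack([cv2.resize(b,(440,440)),cv2.copyMakeBorder(cv2.resize(a,(360,225)),0,215,0,0,0)]))
E
```

```text
[0.47063812 0.0205183  0.03241204] (array([-0.20981787, -0.06471289]), np.float64(-0.048896285857457755)) 3.5333 [-24.29138331  -3.65398289  18.58685161]
```

View pics/w3.png

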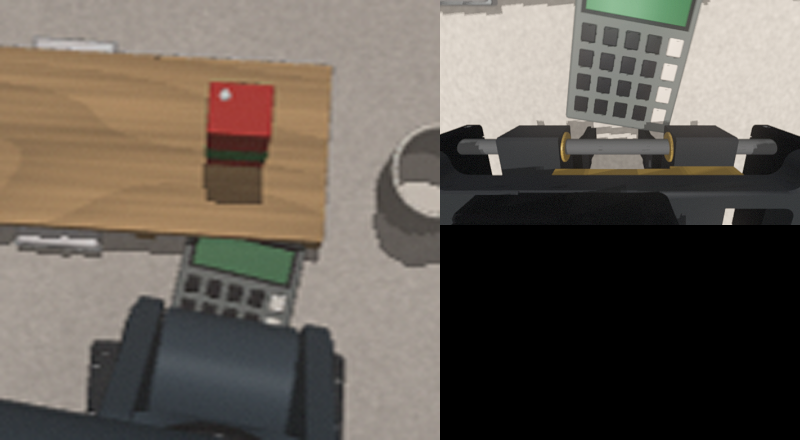

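The calculator still sits about 12° clockwise of the tool, and only the right finger touches it. Its front-right corner seems to be at the right foot (about (300,250) in the crop), and the push force has risen to 24 N. I'll back off and measure again.

step_arm([
  [-0.03, 0, 0, 0, 0, 0, 0],
  [-0.08, 0, 0, 0, 0, 0, 0],
  [-0.15, 0, 0, 0, 0, 0, 0],
  [-0.25, 0, -0.05, 0, 0, 0, 0],
  [-0.25, 0, -0.18, 0, 0, 0, 0],
  [-0.25, 0, -0.31, 0, 0, 0, 0],
  [-0.25, 0, -0.44, 0, 0, 0, 0],
  [-0.25, 0, -0.5, 0, 0, 0, 0],
])

```text
time_s: 4.3
position: [0.4108, 0.0242, 0.1872]
tcp_rot: [[0.997, -0.081, 0.011], [-0.081, -0.997, -0.002], [0.011, 0.002, -1.0]]
force: [0.4, -0.1, 0.5]
opening: 0.499
grasp_force: 0.0
```

```bash
python3 - <<'E'
from rig import *;from h import *
import cv2
s=read_state();print(s["position"],tr(s),s["time_s"],s["force"])
t=capture("top");pickle.dump(t,open("top2.pkl","wb"))
cv2.imwrite("pics/t4.png",cv2.resize(t["image"][120:260,240:420,::-1],None,fx=4,fy=4,interpolation=cv2.INTER_CUBIC))
t=capture("side");pickle.dump(t,open("side2.pkl","wb"))
cv2.imwrite("pics/s4.png",cv2.resize(t["image"][160:260,200:380,::-1],None,fx=4,fy=4,interpolation=cv2.INTER_CUBIC))
E
```

```text
[0.41078175 0.02415339 0.18717703] (array([-0.26977417, -0.06582715]), np.float64(-0.09432154525254433)) 4.3 [ 0.44180841 -0.14245515  0.53312839]
```

View pics/t4.png

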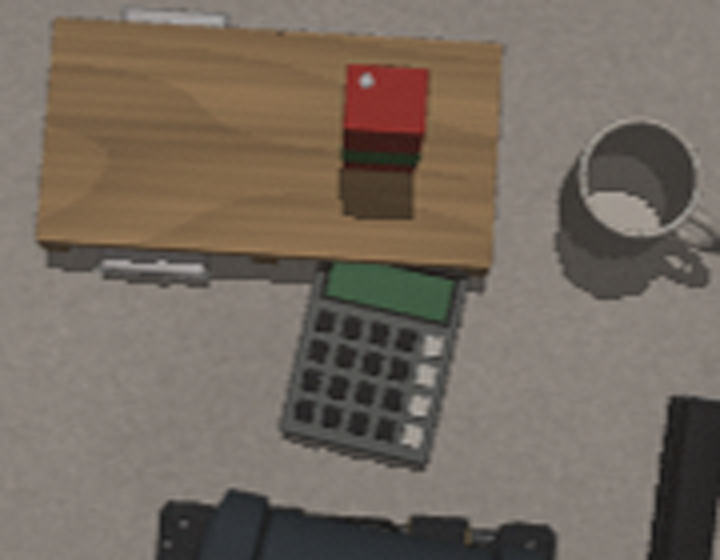

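View pics/s4.png

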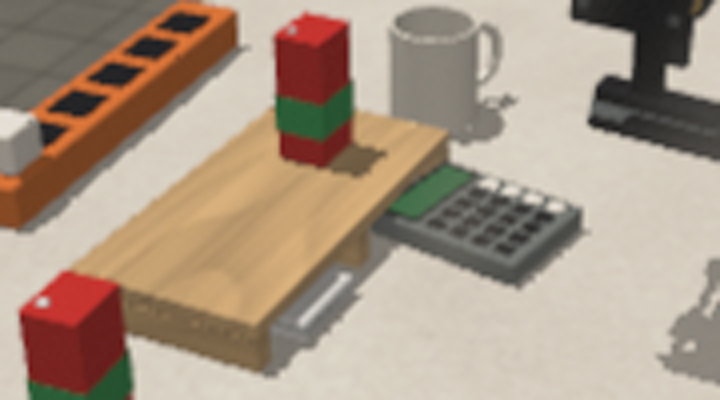

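It is flat and its front has just entered, but it sits close to the right foot. Rear corners are (283,433) and (424,468), with side points (326,275) and (463,283). I'll fit the pose from these.

```bash
python3 - <<'E'
from rig import *;from h import *
c=pickle.load(open("top2.pkl","rb"))
P=ray(c,crop([(283,433),(424,468),(324,275),(463,283)],240,120,4),.02)
a=np.radians(RY);Q=(P-RT)@np.array([[np.cos(a),-np.sin(a)],[np.sin(a),np.cos(a)]])
print(Q)
ang=lambda v:np.degrees(np.arctan2(v[1],v[0]))
d=Q[0]-Q[1];print("width",np.hypot(*d),"yaw",ang(d)-90,ang(Q[2]-Q[0]),ang(Q[3]-Q[1]))
y=np.radians((ang(d)-90+ang(Q[2]-Q[0])+ang(Q[3]-Q[1]))/3);u=np.array([np.cos(y),np.sin(y)]);n=np.array([-u[1],u[0]])
rear=(Q[0]+Q[1])/2;ctr=rear+.065*u;print("rear",rear,"ctr",ctr,"yaw",np.degrees(y),"front L/R",rear+.13*u+.05*n,rear+.13*u-.05*n)
E
```

```text
[[-0.18688697 -0.01882027]
 [-0.20404842 -0.11139712]
 [-0.08181351 -0.03925344]
 [-0.08176351 -0.13068083]]
width 0.09415406201291567 yaw -10.502005652249679 -11.004703175955736 -8.96145804517174
rear [-0.19546769 -0.0651087 ] ctr [-0.13148617 -0.07657013] yaw -10.156055624459052 front L/R [-0.05868815 -0.03881502] [-0.07632114 -0.13724813]
```

Yaw is -10° and the front-right corner is against the right foot. The fix is to go round to the right side and push it +y with both fingertips, which squares and centres it in one move. First I'll check clearances to the mug and carton.

```bash
python3 - <<'E'
from rig import *;from h import *
c=pickle.load(open("top.pkl","rb"));a=np.radians(RY);A=np.array([[np.cos(a),-np.sin(a)],[np.sin(a),np.cos(a)]])
f=lambda uv,z:print(((ray(c,crop(uv,235,115,4),z)-RT)@A).round(4).tolist())
f([(600,200),(658,138),(718,195),(655,256)],.09)
f([(366,86),(448,90),(443,152),(364,150)],.145)
s=read_state()
print(w(-.131,-.16))
for t in [(-.131,-.175,.187,40),(-.131,-.175,.187,90)]: print(go(s,*w(*t[:2]),t[2],t[3]+RY))
E
```

```text
[[-0.0241, -0.1935], [0.0169, -0.2276], [-0.0167, -0.2656], [-0.0569, -0.2284]]
[[0.0232, -0.0465], [0.0236, -0.0942], [-0.0133, -0.0932], [-0.0148, -0.0475]]
[ 0.54166623 -0.08070866]
[0.461, 0.363, 0.006, 0.008, -0.016, -0.891]
[0.461, 0.363, 0.006, 0.015, -0.012, -2.002]
```

step_arm([
  [0.41, 0.29, 0, 0, 0, -1, 0],
  [0.41, 0.29, 0, 0, 0, -1, 0],
  [0.41, 0.29, 0, 0, 0, -1, 0],
  [0.41, 0.29, 0, 0, 0, -1, 0],
  [0.41, 0.29, 0, 0, 0, -1, 0],
  [0.41, 0.29, 0, 0, 0, -1, 0],
  [0.41, 0.29, 0, 0, 0, -1, 0],
  [0.41, 0.29, 0, 0, 0, -1, 0],
])

```text
time_s: 5.07
position: [0.5231, -0.0722, 0.1815]
tcp_rot: [[0.762, 0.648, -0.0], [0.648, -0.762, 0.0], [-0.0, -0.0, -1.0]]
force: [-0.3, -0.2, -0.8]
opening: 0.499
grasp_force: 0.0
```

```bash
python3 - <<'E'
from rig import *;from h import *
s=read_state();print(tr(s))
print(go(s,*w(-.145,-.155),.187,90+RY))
E
```

```text
(array([-0.15022065, -0.15300519]), np.float64(44.9000098469766))
[0.008, 0.017, -0.018, -0.001, 0.0, -1.002]
```

step_arm([
  [0.008, 0.017, 0, 0, 0, -1, 0],
  [0.008, 0.017, 0, 0, 0, -1, 0],
  [0.008, 0.017, 0, 0, 0, -1, 0],
  [0.008, 0.017, 0, 0, 0, -1, 0],
  [0.008, 0.017, 0, 0, 0, -1, 0],
  [0.008, 0.017, 0, 0, 0, -1, 0],
  [0.008, 0.017, 0, 0, 0, -1, 0],
  [0.008, 0.017, 0, 0, 0, -1, 0],
])

```text
time_s: 5.73
position: [0.528, -0.0741, 0.1821]
tcp_rot: [[0.081, 0.997, -0.0], [0.997, -0.081, -0.0], [-0.0, -0.0, -1.0]]
force: [0.5, 0.2, 0.2]
opening: 0.503
grasp_force: 0.0
```

```bash
python3 - <<'E'
from rig import *;from h import *
s=read_state();print(tr(s))
print(go(s,*w(-.145,-.155),.034,90+RY))
E
```

```text
(array([-0.14519857, -0.15446555]), np.float64(89.87181660530095))
[-0.002, 0.001, 0.494, -0.0, 0.0, -0.003]
```

step_arm([
  [0, 0, 0.1, 0, 0, 0, 0],
  [0, 0, 0.2, 0, 0, 0, 0],
  [0, 0, 0.3, 0, 0, 0, 0],
  [0, 0, 0.39, 0, 0, 0, 0],
  [0, 0, 0.45, 0, 0, 0, 0],
  [0, 0, 0.48, 0, 0, 0, 0],
  [0, 0, 0.494, 0, 0, 0, 0],
  [0, 0, 0.494, 0, 0, 0, 0],
])

```text
time_s: 6.4
position: [0.5275, -0.0739, 0.0341]
tcp_rot: [[0.082, 0.997, -0.001], [0.997, -0.082, 0.0], [0.0, -0.001, -1.0]]
force: [1.1, -0.0, -0.5]
opening: 0.495
grasp_force: 0.0
```

```bash
python3 - <<'E'
from rig import *;from h import *
s=read_state();print(tr(s),s["position"])
print(go(s,*w(-.145,-.130),.033,90+RY))
E
```

```text
(array([-0.14562064, -0.15430333]), np.float64(89.85696413805726)) [ 0.52754239 -0.07387256  0.03405443]
[0.081, 0.002, 0.004, -0.001, -0.0, -0.003]
```

step_arm([
  [0.015, 0, 0.003, 0, 0, 0, 0],
  [0.03, 0, 0.003, 0, 0, 0, 0],
  [0.042, 0, 0.003, 0, 0, 0, 0],
  [0.054, 0, 0.003, 0, 0, 0, 0],
  [0.064, 0, 0.003, 0, 0, 0, 0],
  [0.074, 0, 0.003, 0, 0, 0, 0],
  [0.081, 0, 0.003, 0, 0, 0, 0],
  [0.081, 0, 0.003, 0, 0, 0, 0],
])

```text
time_s: 7.07
position: [0.5303, -0.0496, 0.0344]
tcp_rot: [[0.081, 0.997, 0.002], [0.997, -0.081, -0.001], [-0.0, 0.002, -1.0]]
force: [0.2, -2.4, 0.8]
opening: 0.501
grasp_force: 0.8
```

```bash
python3 - <<'E'
from rig import *;from h import *
import cv2
s=read_state();print(tr(s),s["force"])
t=capture("wrist")
cv2.imwrite("pics/w5.png",t["image"][:,:,::-1])
E
```

```text
(array([-0.14475616, -0.12986574]), np.float64(89.91771247424052)) [ 0.16534169 -2.37769075  0.82548063]
```

View pics/w5.png

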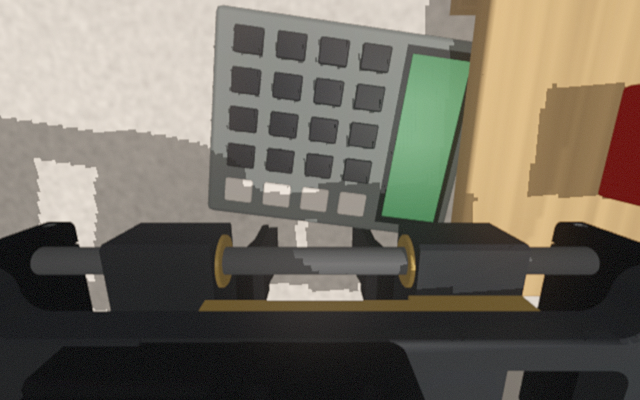

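The wrist view shows the calculator's rear corners at (210,208) and (218,8), and the side line passing through (378,222). About 5° of yaw is left. I'll compute the pose.

```bash
python3 - <<'E'
from rig import *;from h import *
s=read_state();c=capture("wrist")
T=np.eye(4);T[:3,:3]=s["tcp_rot"];T[:3,3]=s["position"];c["world_from_camera"]=T@np.array(c["T_tool_cam"])
P=ray(c,[(209,208),(218,7),(378,223)],.02);a=np.radians(RY);A=np.array([[np.cos(a),-np.sin(a)],[np.sin(a),np.cos(a)]])
Q=(P-RT)@A;print(Q)
d=Q[1]-Q[0];e=Q[2]-Q[0];print(np.hypot(*d),np.degrees(np.arctan2(d[1],d[0]))-90,np.degrees(np.arctan2(e[1],e[0])))
# retreat path
for t in [(-.145,-.155,.033,90),(-.145,-.155,.12,90)]: print(go(s,*w(*t[:2]),t[2],t[3]+RY))
E
```

```text
[[-0.20057382 -0.10572558]
 [-0.18797833 -0.01085788]
 [-0.1099318  -0.11432621]]
0.09570019255029685 -7.562874646941864 -5.420320356234232
[-0.084, 0.001, 0.004, 0.001, 0.0, -0.002]
[-0.084, 0.001, -0.286, 0.001, 0.0, -0.002]
```

step_arm([
  [-0.04, 0, 0, 0, 0, 0, 0],
  [-0.08, 0, 0, 0, 0, 0, 0],
  [-0.08, 0, -0.1, 0, 0, 0, 0],
  [-0.08, 0, -0.22, 0, 0, 0, 0],
  [-0.08, -0.13, -0.3, 0, 0, 0.15, 0],
  [-0.08, -0.26, -0.3, 0, 0, 0.3, 0],
  [-0.08, -0.37, -0.3, 0, 0, 0.45, 0],
  [-0.08, -0.37, -0.3, 0, 0, 0.6, 0],
])

```text
time_s: 7.83
position: [0.4064, -0.0617, 0.1237]
tcp_rot: [[0.53, 0.848, -0.014], [0.848, -0.53, 0.006], [-0.002, -0.016, -1.0]]
force: [-1.5, -0.8, -0.2]
opening: 0.499
grasp_force: 0.0
```

```bash
python3 - <<'E'
from rig import *;from h import *
s=read_state();print(tr(s),s["position"])
print(go(s,*w(-.235,-.064),.12,0+RY))
E
```

```text
(array([-0.26733899, -0.15172431]), np.float64(62.50314819251855)) [ 0.40641009 -0.06166701  0.12365619]
[0.309, -0.039, 0.012, -0.016, 0.013, 1.389]
```

step_arm([
  [0.1, -0.03, 0, 0, 0, 0.2, 0],
  [0.2, -0.04, 0, 0, 0, 0.4, 0],
  [0.3, -0.04, 0, 0, 0, 0.6, 0],
  [0.3, -0.04, 0, 0, 0, 0.8, 0],
  [0.3, -0.04, 0, 0, 0, 1, 0],
  [0.3, -0.04, 0, 0, 0, 1, 0],
  [0.3, -0.04, 0, 0, 0, 1, 0],
])

```text
time_s: 8.42
position: [0.4535, 0.0178, 0.1236]
tcp_rot: [[0.974, 0.226, -0.002], [0.226, -0.974, 0.0], [-0.002, -0.001, -1.0]]
force: [0.2, -0.5, -0.0]
opening: 0.501
grasp_force: 0.0
```

```bash
python3 - <<'E'
from rig import *;from h import *
s=read_state();print(tr(s),s["position"])
print(go(s,*w(-.235,-.064),.034,0+RY))
E
```

```text
(array([-0.22671521, -0.06875435]), np.float64(17.59231326113112)) [0.4534739  0.01782703 0.12361378]
[-0.021, -0.023, 0.299, -0.001, 0.002, 0.391]
```

step_arm([
  [-0.021, -0.023, 0, 0, 0, 0.15, 0],
  [-0.021, -0.023, 0, 0, 0, 0.3, 0],
  [-0.021, -0.023, 0.05, 0, 0, 0.39, 0],
  [-0.021, -0.023, 0.14, 0, 0, 0.39, 0],
  [-0.021, -0.023, 0.22, 0, 0, 0.39, 0],
  [-0.021, -0.023, 0.27, 0, 0, 0.39, 0],
  [-0.021, -0.023, 0.298, 0, 0, 0.39, 0],
  [-0.021, -0.023, 0.298, 0, 0, 0.39, 0],
])

```text
time_s: 9.08
position: [0.4451, 0.023, 0.0329]
tcp_rot: [[0.997, -0.074, -0.004], [-0.074, -0.997, 0.001], [-0.004, -0.001, -1.0]]
force: [-0.2, -0.5, -0.4]
opening: 0.502
grasp_force: 0.0
```

```bash
python3 - <<'E'
from rig import *;from h import *
s=read_state();print(tr(s),s["position"],s["force"])
print(go(s,*w(-.17,-.066),.033,0+RY));print(go(s,*w(-.088,-.066),.033,0+RY))
E
```

```text
(array([-0.23550205, -0.06424085]), np.float64(0.29371344849477143)) [0.44507189 0.0230219  0.0329375 ] [-0.15837201 -0.54129815 -0.43271312]
[0.218, 0.007, -0.001, -0.001, 0.005, 0.007]
[0.492, 0.008, -0.002, -0.001, 0.005, 0.007]
```

step_arm([
  [0.04, 0.002, 0, 0, 0, 0, 0],
  [0.08, 0.003, 0, 0, 0, 0, 0],
  [0.1, 0.003, 0, 0, 0, 0, 0],
  [0.12, 0.004, 0, 0, 0, 0, 0],
  [0.14, 0.005, 0, 0, 0, 0, 0],
  [0.155, 0.006, 0, 0, 0, 0, 0],
  [0.17, 0.006, 0, 0, 0, 0, 0],
  [0.18, 0.006, 0, 0, 0, 0, 0],
])

```text
time_s: 9.75
position: [0.4998, 0.0179, 0.0347]
tcp_rot: [[0.997, -0.073, -0.001], [-0.073, -0.997, 0.0], [-0.001, -0.0, -1.0]]
force: [-3.3, 0.4, 3.1]
opening: 0.5
grasp_force: 1.8
```

```bash
cat > pose.py <<'E'
from rig import *;from h import *
import cv2
s=read_state();print(tr(s),s["position"],s["force"])
c=capture("wrist");im=c["image"][:,:,::-1];cv2.imwrite("pics/tmp.png",im)
T=np.eye(4);T[:3,:3]=s["tcp_rot"];T[:3,3]=s["position"];c["world_from_camera"]=T@np.array(c["T_tool_cam"])
# dark keys: orientation from the grid of key centres above the gripper
g=im[:212].max(2);n,l,st,ce=cv2.connectedComponentsWithStats(((g<85)).astype(np.uint8))
k=[ce[i] for i in range(1,n) if 250<st[i,4]<2500 and .6<st[i,2]/st[i,3]<1.7]
a=np.radians(RY);A=np.array([[np.cos(a),-np.sin(a)],[np.sin(a),np.cos(a)]])
if len(k)>2: 
    Q=(ray(c,k,.02)-RT)@A;print((Q*1000).round(1).tolist())
E
python3 pose.py
```

```text
(array([-0.18050159, -0.06506094]), np.float64(0.36248154085218776)) [0.49983486 0.01785082 0.03473059] [-3.31723347  0.39788591  3.05982567]
[[-92.1, -21.8], [-92.7, -39.4], [-111.9, -22.1], [-111.8, -40.1], [-111.7, -58.1], [-112.3, -76.0], [-132.0, -22.2], [-131.9, -40.3], [-131.9, -58.2], [-131.7, -76.1], [-151.6, -22.3], [-151.4, -40.3], [-151.3, -58.2], [-151.2, -76.4]]
```

Yaw is now about 0 and y is about -58 mm, so the front is inside the bay and sliding freely at 3 N. I'll keep pushing with a slight rightward drift.

step_arm([
  [0.02, 0.003, 0.003, 0, 0, 0, 0],
  [0.04, 0.006, 0.003, 0, 0, 0, 0],
  [0.06, 0.01, 0.003, 0, 0, 0, 0],
  [0.08, 0.013, 0.003, 0, 0, 0, 0],
  [0.1, 0.016, 0.003, 0, 0, 0, 0],
  [0.12, 0.018, 0.003, 0, 0, 0, 0],
  [0.14, 0.02, 0.003, 0, 0, 0, 0],
  [0.15, 0.02, 0.003, 0, 0, 0, 0],
])

```text
time_s: 10.47
position: [0.546, 0.0082, 0.0337]
tcp_rot: [[0.997, -0.073, 0.002], [-0.073, -0.997, -0.0], [0.002, 0.0, -1.0]]
force: [-1.0, 0.0, -0.6]
opening: 0.5
grasp_force: 0.7
```

```bash
python3 pose.py; python3 -c "
from rig import *;from h import *
print(go(read_state(),*w(-.090,-.072),.033,RY))"
```

```text
(array([-0.13367851, -0.07104615]), np.float64(0.343011069106967)) [0.54603726 0.00817811 0.03367647] [-9.90723955e-01  7.66461769e-04 -6.29666131e-01]
[[-84.8, -28.2], [-84.8, -46.2], [-84.6, -64.2], [-84.8, -82.2], [-104.5, -28.3], [-104.3, -46.3], [-104.2, -64.2], [-104.2, -82.2]]
[0.144, 0.004, 0.003, 0.0, -0.004, 0.008]
```

step_arm([
  [0.02, 0.002, 0.003, 0, 0, 0, 0],
  [0.04, 0.004, 0.003, 0, 0, 0, 0],
  [0.06, 0.004, 0.003, 0, 0, 0, 0],
  [0.08, 0.004, 0.003, 0, 0, 0, 0],
  [0.1, 0.004, 0.003, 0, 0, 0, 0],
  [0.12, 0.004, 0.003, 0, 0, 0, 0],
  [0.135, 0.004, 0.003, 0, 0, 0, 0],
  [0.14, 0.004, 0.003, 0, 0, 0, 0],
])

```text
time_s: 11.18
position: [0.5877, 0.0041, 0.0328]
tcp_rot: [[0.997, -0.073, 0.002], [-0.073, -0.997, -0.0], [0.002, 0.0, -1.0]]
force: [-1.4, -0.5, -0.1]
opening: 0.498
grasp_force: 1.1
```

```bash
python3 pose.py
```

```text
(array([-0.09179067, -0.07182199]), np.float64(0.3574424962969651)) [0.58773226 0.00408906 0.03280711] [-1.44681925 -0.49048713 -0.09548089]
```

Now I'll retreat and take the last look.

step_arm([
  [-0.03, 0, 0, 0, 0, 0, 0],
  [-0.12, 0, 0, 0, 0, 0, 0],
  [-0.24, 0, 0, 0, 0, 0, 0],
  [-0.36, 0, -0.08, 0, 0, 0, 0],
  [-0.45, 0, -0.2, 0, 0, 0, 0],
  [-0.5, 0, -0.3, 0, 0, 0, 0],
  [-0.5, 0, -0.4, 0, 0, 0, 0],
  [-0.5, 0, -0.4, 0, 0, 0, 0],
])

```text
time_s: 11.9
position: [0.4376, 0.0151, 0.1572]
tcp_rot: [[0.997, -0.073, 0.009], [-0.073, -0.997, -0.002], [0.01, 0.001, -1.0]]
force: [1.2, -1.2, -0.2]
opening: 0.496
grasp_force: 0.0
```

```bash
python3 - <<'E'
from rig import *
import cv2,numpy as np,pickle
t=capture("top");pickle.dump(t,open("top6.pkl","wb"));s=capture("side")
a=cv2.resize(t["image"][120:220,240:400,::-1],(800,500),interpolation=cv2.INTER_CUBIC)[180:380]
b=cv2.resize(s["image"][160:260,200:380,::-1],(720,400),interpolation=cv2.INTER_CUBIC)
cv2.imwrite("pics/f6.png",np.vstack([a,cv2.copyMakeBorder(b,0,0,0,80,0)]))
E
```

```text
(no output)
```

View pics/f6.png

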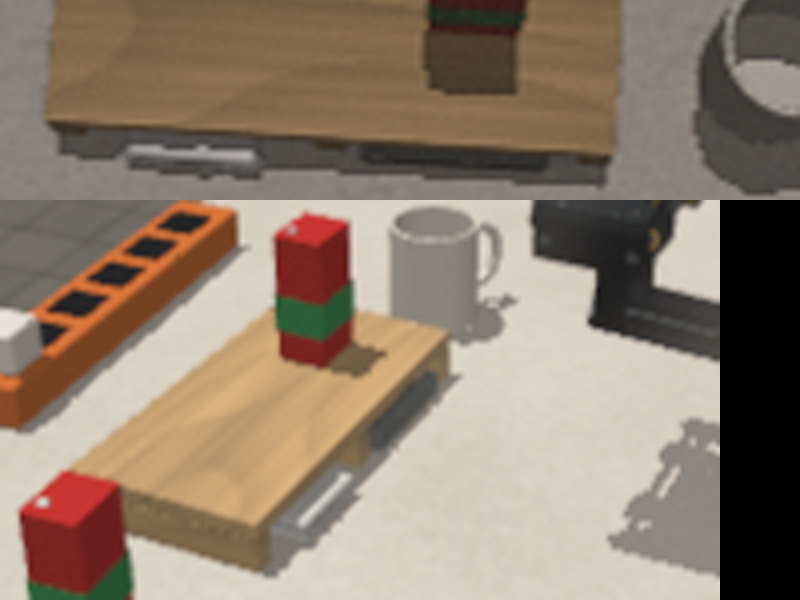

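The calculator lies flat in the bay with its rear edge at about (360-547, 150-168), just in front of the board edge. The tin, carton and mug look unmoved. I'll put a number on the overhang.

```bash
python3 - <<'E'
from h import *
c=pickle.load(open("top6.pkl","rb"));a=np.radians(RY);A=np.array([[np.cos(a),-np.sin(a)],[np.sin(a),np.cos(a)]])
f=lambda uv,z:print(((ray(c,crop(np.array(uv)+[0,180],240,120,5),z)-RT)@A).round(4).tolist())
f([(360,158),(547,168)],.02);f([(360,158),(547,168)],.0)
f([(47,122),(615,157)],.04);f([(127,161),(257,171)],.0)
E
```

```text
[[-0.0801, -0.0154], [-0.0796, -0.1138]]
[[-0.0771, -0.0146], [-0.0767, -0.1151]]
[[-0.0738, 0.1466], [-0.0748, -0.1472]]
[[-0.0861, 0.1103], [-0.0874, 0.0402]]
```

```bash
python3 -c "
from rig import *
print(hand_in())"
```

```text
the job is handed in; nothing more can be done
None
```

The calculator is flat in the free bay, measured about 5 mm out at the front and centred within about 5 mm of the bay's middle line; the tin, mug and carton on the riser look unmoved, and the job is handed in (no verdict was returned).

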